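# Press a terminal stud home in a bus bar with the bench hand press

### The job

Lay the aluminium bus bar whose stud still stands proud flat in the pocket of the two-handled press, stud up, and let go of it. Then close the upper handle on it until the resistance peaks and gives and the stud head snaps down flush, stopping there without bearing down hard on it and never pushing the stud with the fingers. Leave the bar in the pocket with the handle down, and leave the other things on the table where they are.

Things in the scene. Friction and masses are not known exactly. Their poses are not given: they have to be found in the camera images.
- bar: The unfinished bus bar, loose: plain aluminium, 110 mm long (its y axis), 36 mm wide (x), 16 mm thick (z), about 0.2 kg, lying flat on the table, stud up. Origin: centre of its underside, z up. At its centre stands a steel stud with a round flat head, its top 30 mm above the origin now and 20 mm when pressed home. Same from either end.
- stud (a joint): Travel of the stud into the bar in m: 0 = standing 10 mm proud, 0.010 = home, head flush on the bar. Pushing force on the stud rises to about 40 N at 3 to 4 mm, then falls away to nothing at 7 mm, after which the stud snaps home by itself and stays.
- stud_head: The steel head of that stud, 22 mm across, 4 mm thick; origin at the centre of its underside, 26 mm above the bar's underside when proud.
- done_bar: A finished bus bar, same size and material, its stud head already flush (head top 20 mm above its underside). Loose; leave it alone.
- nest (a point): Centre of the pocket floor at the mid setting of the screw-set anvil, 40 mm above the table; the real floor is up to 4 mm higher or lower and is not reported. z up, x level towards the hinge, y along the hinge axis. The pocket is 42 mm (x) by 116 mm (y), open above, rim 5 mm high. The bar lies in it with its long axis along y, either way round.
- hinge (a point): Middle of the upper handle's hinge axis, 90 mm from nest along x and 80 mm above the table; same axes as nest. Grey cheeks 34 mm (x) by 54 mm (y) stand round it, 97 mm high. The press is grey steel, bolted down, base plate 300 x 100 mm; its fixed lower handle runs to -x under the upper one, its top 35 mm above the table.
- handle (a joint): Angle of the upper handle in rad: 0 = level, closed, running from the hinge to -x over the nest; it grows as it opens: 1.57 = upright, up to 2.1 = leaning back. It starts standing open. Friction (about 0.4 N m) holds it wherever it is left. A straight steel bar reaching 235 mm from the hinge axis; its outer 110 mm is a black rubber grip 26 mm wide, 22 mm thick.
- grip (a point): Point on the upper (outer) face of the rubber grip, 200 mm from the hinge axis and 11 mm above the handle's middle line; z is the outward normal of that face. A push here of 15 to 18 N overcomes the stud's peak.
- upper_handle: The upper handle; origin on the hinge axis, x from grip to hinge along it, z the normal of its upper face. Under it, 90 mm from the hinge axis, a rounded steel nose (8 mm radius, 24 mm wide) reaches 20 mm below its middle line. It meets the proud stud at 0.07 to 0.16 rad; the stud is home at -0.05 to 0.05 rad. More than 140 N of it on the stud or bar spoils the part.
- wrench: Loose open-ended wrench 160 mm long lying near the robot; leave alone.
- driver: Loose screwdriver 200 mm long; leave alone.
- tape: Loose roll of black tape 100 mm across, 24 mm high; leave alone.
- cell: Loose black battery cell 148 x 90 x 28 mm lying flat; leave alone.
- jar: Loose jar 64 mm across, 85 mm high; leave alone.

How it is judged:
By the outcome, as a careful person would: the job done as asked, in the order asked, and still so for the second after the job is handed in, with the robot touching nothing.
It also fails if it takes over 64 s, if anything falls off the work surface, if the arm or the gripper's body presses on something with over 40 N, if the wrist force passes 120 N, or if a joint passes its speed limit or range.

### The arm

A 6-joint arm with a two-finger parallel gripper is mounted at the origin on the work surface. World frame = base frame: x ahead of the robot, y to its left, z up, the work surface at z = 0. Lengths are in m, angles in degrees, forces in N, time in s.
With the tool pointing down it reaches from about 0.4 to 0.825 m from the base axis. Payload 7 kg.
Tool frame: the origin (TCP) lies between the finger pads; the fingertips stand 25 mm ahead of it and the grasp point (between the pads) lies 6 mm ahead of it; z points along the fingers, y is the line along which they close (so a half turn about z gives the same grasp; the last joint's range is limited). The gripper opens to 88 mm and grips with 3 to 60 N. Pads are 19 mm wide; open, the fingers measure 130 mm over their backs; the gripper's body (78 mm by 193 mm) begins 47 mm behind the grasp point.
Start: joints at [93.512, 20.546, 0.682, 0, -70.136, -16.507], TCP at [0.152, 0.658, 0.252] pointing down, gripper open.
Joint ranges: [-176.03, 176.03], [-82.01, 121.73], [-58.28, 71.71], [-173.87, 95.51], [-174.79, -0.11], [-173.66, 173.66]. Speed limits (degrees/s): [136.94, 136.94, 172.46, 180, 180, 180].

### API

Orientations are given as [roll, pitch, yaw] about the fixed x, y, z axes, in that order (R = Rz(yaw) Ry(pitch) Rx(roll)).
In Python, from plant import ctrl, job, snapshot gives the robot as it stands (ctrl), with the cameras as plain functions and the job (job).
- The arm moves only by the shell command python3 drive.py 'ROWS'. ROWS is a JSON list of rows, 1 to 8 of them, each written [[dx, dy, dz], turn, opening]: dx, dy, dz in shares of 0.6 m (1.0 is 0.6 m), then a turn about the tool's z in a scale on which 1.0 is 90 degrees, then the finger opening in m; each row is the pose to reach, as a shift and turn from the pose commanded when the command began, along the tool's axes at that moment; what a row does not reach only later rows make up. A row lasts 1/8 s, in which the tool goes at most 0.0625 m and 10.7 degrees, less where a joint would pass 70% of its speed; a pose out of reach is approached as far as the arm can. The fingers move at their own pace and stop on an object; the grip force is fixed at half the most. Time passes only in rows, so rows that do not move let the fingers close. It prints the time, the measured TCP pose, the force, the opening and the grip force at its end. Shift and turn numbers lie between -1 and 1, and a call with a number outside is refused. Input that does not fit is refused with a message, and nothing moves.
- ctrl.get_obs(): the state, without advancing time (a new reading comes with each control period).
- snapshot(name): name is "scene" or "top"; returns a dict with "frame" (384x512x3 uint8, red, green, blue), "z_map" (384x512 float32, m along the optical axis (not along the pixel's ray), 0 where there is no reading), "fovy" (degrees; the focal length in pixels is half the picture's height over the tangent of half this angle, whatever the lens; pixels are square), "cx", "cy" (the principal point, pixels), "R" (3x3) and "t" (3): a world point X has camera coordinates R X + t. Camera axes: x right, y down, z forward; pixel columns grow to the right and rows downward; lengths in m; the calibration is good to about 2 mm. A picture is of the moment at which its call begins.
- job.close_job(): hands the job in; it is judged then, once.
The state is a dict: "clock": time; "joint_pos": joint angles; "qvel": joint speeds; "tau": joint torques, N m; "tool_pos": TCP position; "orientation": TCP orientation; "force": force on the tool from outside, world axes, zero at the start; "moment": the same for the moment, N m; "opening": finger opening in m; "gripper_force": force on a finger pad.
Only numpy, scipy, OpenCV 4.12 (cv2) and the standard library are available. Lean on these libraries where they do the work, as an engineer would, in place of code of your own. Each camera call takes 0.05 s, during which the arm holds its last target. There are 200 camera calls.

## Working session

There is one attempt and no reset: what is moved stays moved. The work goes in short steps, Python scripts to look and compute and a shell command to move; the robot and the scene stay as the last step left them, time stands still between calls to the robot, and variables do not carry over. Pictures are saved under pics/ and viewed, at most 10 in all, crops included, and the job is handed in when it is done.

```bash
ls; mkdir -p pics; cat > h.py <<'E'
import numpy as np, cv2
from plant import ctrl, job, snapshot
def snap(n,f):
    s=snapshot(n); np.savez('pics/'+f+'.npz',**s); cv2.imwrite('pics/'+f+'.png',cv2.cvtColor(s['frame'],cv2.COLOR_RGB2BGR)); return s
def load(f): return dict(np.load('pics/'+f+'.npz'))
def cloud(s):
    z=s['z_map'].astype(float); f=z.shape[0]/2/np.tan(np.radians(float(s['fovy']))/2)
    v,u=np.mgrid[:z.shape[0],:z.shape[1]]
    P=np.stack([(u-s['cx'])/f*z,(v-s['cy'])/f*z,z],-1)
    W=(P-s['t'])@s['R']; W[z==0]=np.nan
    return W
E
python3 - <<'E'
from h import *
for n in('scene','top'):
    s=snap(n,n+'0'); print(n,s['fovy'],s['cx'],s['cy'],-s['R'].T@s['t'],s['R'])
print(ctrl.get_obs())
E
```

```text
drive.py
pics
plant.py
scene 57.7133421123299 260.44244927385284 190.94170253935553 [0.90968649 0.20665702 0.81318658] [[-0.39470411  0.91878387  0.00669799]
 [ 0.79054727  0.34331137 -0.5071216 ]
 [-0.46823465 -0.19486791 -0.86184849]]
top 50.434820237185306 255.18429880026514 198.64152961436724 [0.35956359 0.02848695 1.15673024] [[ 0.00538401 -0.99990197 -0.01292506]
 [-0.98689819 -0.00322882 -0.1613119 ]
 [ 0.16125436  0.01362422 -0.98681884]]
{'clock': 0.1, 'joint_pos': array([ 9.35127738e+01,  2.05864201e+01,  6.37816453e-01, -1.71614477e-02,
       -7.01363500e+01, -1.65064539e+01]), 'qvel': array([ 0.0024017 , -0.10132835,  0.12260668,  0.11638747,  0.05403728,
       -0.08903286]), 'tau': array([-2.84487622e-03, -5.84163272e+01,  2.93754548e+01,  7.01553494e+00,
        1.01743574e-02, -4.61899992e-05]), 'tool_pos': array([0.15171177, 0.65730547, 0.25071928]), 'orientation': array([ 1.79913963e+02, -8.67062183e-03, -1.29995168e+01]), 'force': array([-0.80164488,  0.03876499,  0.71836148]), 'moment': array([-0.00961501, -0.01572016,  0.01671832]), 'gripper_force': 0.0, 'opening': 0.08767806085033972}
```

View pics/scene0.png

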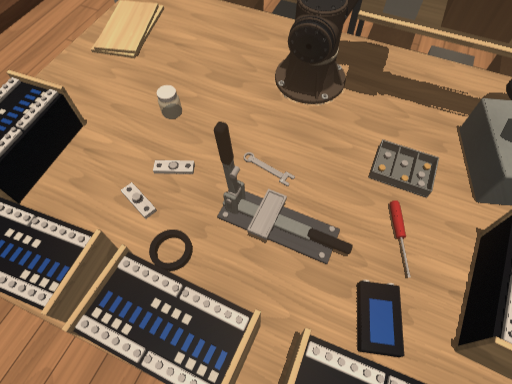

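View pics/top0.png

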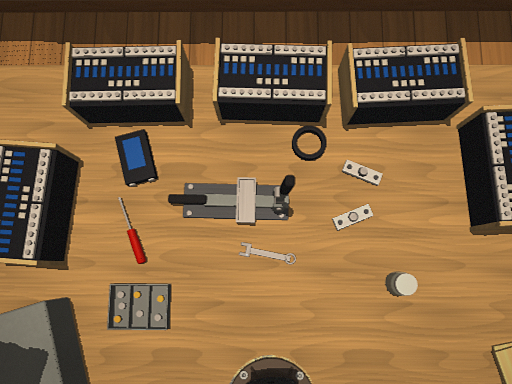

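The scene view shows two bars, at (174,167) and (139,200). In the top view they are at (353,217) and (362,172), the press pocket is at (246,200), and the open handle stands near (285,190) with the hinge on the right. I'll measure these next.

```bash
cat > m.py <<'E'
from h import *
for f in('top0','scene0'):
    s=load(f); W=cloud(s)
    for nm,(u,v) in {'top0':{'A':(353,217),'B':(362,172)},'scene0':{'A':(174,167),'B':(139,200)}}[f].items():
        w=W[v-30:v+30,u-30:u+30].reshape(-1,3)
        m=(w[:,2]>0.008)&(w[:,2]<.04)&(np.linalg.norm(w[:,:2]-W[v,u,:2],axis=1)<.07); q=w[m]
        r=cv2.minAreaRect((q[:,:2]*1000).astype(np.float32))
        c=np.array(r[0])/1000
        d=np.linalg.norm(q[:,:2]-c,axis=1)
        ct=q[d<.007]; fl=q[(d>.025)&(d<.045)]
        print(f,nm,np.round(r[0],1),np.round(r[1],1),round(r[2],1),'head z',np.round(np.nanpercentile(ct[:,2],[10,50,90])*1000,1),'bar z',np.round(np.median(fl[:,2])*1000,1),len(ct), 'ctr px', np.round(W[v,u]*1000,1))
    # press
    allw=W.reshape(-1,3)
    m=(allw[:,2]>.006)&(allw[:,0]>.35)&(allw[:,0]<.72)&(allw[:,1]>-.14)&(allw[:,1]<.27)
    print('table z',np.nanmedian(allw[:,2][(allw[:,0]>.3)&(allw[:,0]<.7)])*1000)
    q=allw[m]
    for lo,hi in((.006,.02),(.025,.037),(.037,.055),(.055,.085),(.085,.1),(.1,.4)):
        k=q[(q[:,2]>lo)&(q[:,2]<hi)]
        if len(k)>5: r=cv2.minAreaRect((k[:,:2]*1000).astype(np.float32)); print(lo,hi,len(k),np.round(r[0],1),np.round(r[1],1),round(r[2],1),np.round(np.percentile(k,[2,50,98],axis=0)*1000).tolist())
E
python3 m.py
```

```text
top0 A [ 509.2 -224.7] [ 63.7 110. ] 22.6 head z [12.5 15.5 18.7] bar z 15.9 16 ctr px [ 494.1 -229.4   21.1]
top0 B [ 625.6 -261.9] [110.1  37.5] 67.6 head z [24.6 29.2 32.8] bar z 15.7 20 ctr px [ 620.4 -256.4   32. ]
table z 0.831078127400837
0.006 0.02 2104 [543.1  77.2] [360.3 405.6] 76.4 [[383.0, -67.0, 6.0], [517.0, 123.0, 11.0], [664.0, 245.0, 18.0]]
0.025 0.037 1067 [569.   45.5] [172.1 432.2] 26.1 [[491.0, -83.0, 25.0], [541.0, 109.0, 30.0], [682.0, 263.0, 37.0]]
0.037 0.055 702 [523.9 114.7] [133.  265.6] 19.0 [[479.0, 44.0, 37.0], [541.0, 72.0, 40.0], [602.0, 226.0, 47.0]]
0.055 0.085 23 [528.   -9.5] [53.6 24.5] 32.1 [[507.0, -33.0, 57.0], [511.0, -12.0, 77.0], [556.0, -4.0, 85.0]]
0.085 0.1 97 [536.2 -13.6] [59.7 31.6] 17.4 [[509.0, -35.0, 86.0], [519.0, -17.0, 93.0], [563.0, -4.0, 98.0]]
0.1 0.4 325 [532.4 -25. ] [38.  33.7] 88.7 [[525.0, -42.0, 110.0], [531.0, -25.0, 266.0], [549.0, -6.0, 317.0]]
scene0 A [ 496.3 -229.1] [ 38.3 110.9] 22.5 head z [18.  19.7 21.4] bar z 15.6 16 ctr px [ 502.7 -221.2   18.9]
scene0 B [ 624.7 -260.3] [113.   36.3] 67.5 head z [16.1 29.5 31.2] bar z 15.7 25 ctr px [ 629.3 -251.    20. ]
table z 0.7258684947068847
0.006 0.02 2443 [567.   71.8] [355.8 356.5] 76.9 [[384.0, -65.0, 6.0], [560.0, 131.0, 12.0], [679.0, 246.0, 19.0]]
0.025 0.037 1281 [574.7  47.3] [161.6 433.4] 26.0 [[510.0, -77.0, 25.0], [544.0, 131.0, 29.0], [674.0, 265.0, 37.0]]
0.037 0.055 947 [556.9 116. ] [275.5 134.9] 68.6 [[479.0, -16.0, 37.0], [543.0, 69.0, 40.0], [602.0, 98.0, 49.0]]
0.055 0.085 108 [543.7  -7.4] [27.5 59.6] 59.5 [[515.0, -33.0, 56.0], [563.0, -7.0, 73.0], [568.0, -1.0, 85.0]]
0.085 0.1 174 [539.5 -11.2] [32.9 59.4] 69.9 [[513.0, -32.0, 85.0], [551.0, -13.0, 94.0], [566.0, -2.0, 99.0]]
0.1 0.4 897 [538.6 -22.7] [25.3 37.7] 1.2 [[528.0, -39.0, 108.0], [547.0, -21.0, 240.0], [551.0, -6.0, 315.0]]
```

```bash
python3 - <<'E'
from h import *
a=load('scene0')['frame'][140:270,100:360]; b=load('top0')['frame'][140:270,160:420]
im=np.vstack([cv2.resize(x,(600,300),interpolation=cv2.INTER_CUBIC) for x in(a,b)])
cv2.imwrite('pics/crop1.png',im[:,:,::-1])
E
```

```text
(no output)
```

View pics/crop1.png

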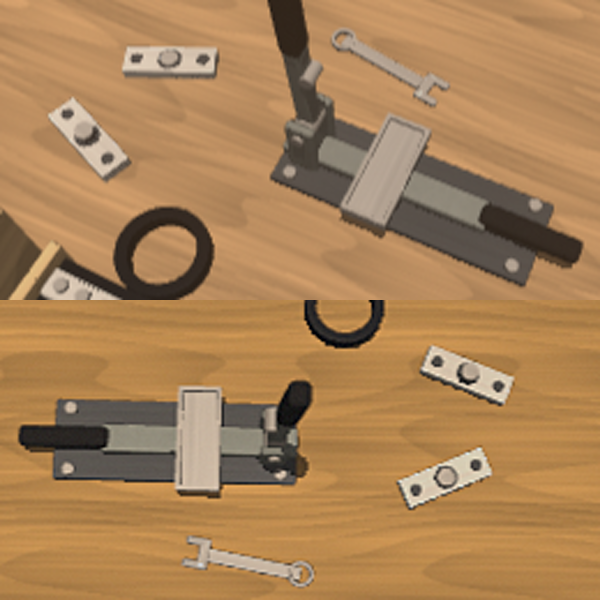

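Bar B is the proud one: centre (0.625,-0.261), head top about 29.5 mm, long axis at about 67.5°. Bar A's head top is about 20 mm, so it is the finished one. Next I'll fit the press, the handle angle and the gripper body.

```bash
cat > m2.py <<'E'
from h import *
Q={}
for f in('top0','scene0'):
    s=load(f); W=cloud(s); w=W.reshape(-1,3); w=w[np.isfinite(w[:,0])]
    def sel(x0,x1,y0,y1,z0,z1): return w[(w[:,0]>x0)&(w[:,0]<x1)&(w[:,1]>y0)&(w[:,1]<y1)&(w[:,2]>z0)&(w[:,2]<z1)]
    b=sel(.44,.64,.03,.12,.036,.056); r=cv2.minAreaRect((b[:,:2]*1000).astype(np.float32)); print(f,'block',np.round(r[0],1),np.round(r[1],1),r[2],np.percentile(b[:,2],[5,25,50,75,95,99])*1000)
    c=np.array(r[0])/1000; k=w[(abs(w[:,0]-c[0])<.04)&(abs(w[:,1]-c[1])<.012)]; print(' floor z',np.median(k[:,2])*1000)
    p=sel(.45,.64,-.1,.24,.004,.014); p=p  # base plate
    h=sel(.5,.58,-.12,.05,.11,.4)
    for lo in np.arange(.11,.33,.03):
        t=h[(h[:,2]>=lo)&(h[:,2]<lo+.03)]
        if len(t)>3: print('  z',round(lo,2),len(t),'x',np.round(np.percentile(t[:,0],[5,50,95])*1000),'y',np.round(np.percentile(t[:,1],[5,50,95])*1000))
    lh=sel(.5,.58,.11,.30,.025,.045); vx,vy,x0,y0=cv2.fitLine(lh[:,:2].astype(np.float32),cv2.DIST_HUBER,0,.01,.01).ravel(); print(' lower handle dir deg',np.degrees(np.arctan2(vy,vx)),x0,y0, np.percentile(lh[:,1],[1,99]))
    g=sel(-.1,.45,.4,.9,.2,.6)
    if len(g)>20:
        o=np.array([.1517,.6573]);a=np.radians(-13);ux=np.array([np.cos(a),np.sin(a)]);d=g[:,:2]-o
        for lo in np.arange(.2,.5,.03):
            t=(g[:,2]>=lo)&(g[:,2]<lo+.03)
            if t.sum()>3: print('  grip z',round(lo,2),t.sum(),'toolx',np.round(np.percentile(d[t]@ux,[2,98])*1000),'tooly',np.round(np.percentile(d[t]@np.array([-ux[1],ux[0]]),[2,98])*1000))
    for z in (sel(.6,.95,-.45,-.15,.045,.4),): print(' rack near B',len(z),np.round(np.percentile(z,[1,50,99],axis=0)*1000).tolist())
    print(' jar/tape', *[np.round(np.percentile(q,[3,97],axis=0)*1000).tolist() for q in (sel(.2,.42,-.4,-.2,.02,.1),sel(.62,.75,-.2,-.05,.012,.03))])
E
python3 m2.py
```

```text
top0 block [540.5  69.8] [ 51.8 127.2] 88.97887420654297 [36.5287723  37.91863594 39.35465565 41.81397693 45.32406348 46.82064376]
 floor z 38.03943605407008
  z 0.11 13 x [527. 528. 532.] y [-27. -21. -13.]
  z 0.14 14 x [527. 527. 528.] y [-31. -23. -16.]
  z 0.17 66 x [527. 534. 549.] y [-28. -14.  -6.]
  z 0.2 23 x [525. 526. 541.] y [-33. -22. -17.]
  z 0.23 34 x [525. 527. 543.] y [-36. -21. -18.]
  z 0.26 35 x [525. 526. 544.] y [-37. -25. -20.]
  z 0.29 134 x [525. 535. 548.] y [-42. -31. -22.]
 lower handle dir deg 88.364914 0.5421917 0.19402017 [0.11206785 0.28614097]
 rack near B 7083 [[770.0, -447.0, 50.0], [847.0, -316.0, 130.0], [943.0, -152.0, 151.0]]
 jar/tape [[289.0, -368.0, 28.0], [342.0, -315.0, 88.0]] [[665.0, -156.0, 15.0], [748.0, -64.0, 27.0]]
scene0 block [539.4  71.1] [ 52.5 127.7] 88.67950439453125 [36.68978719 37.93275713 39.18946107 41.68344835 44.51036905 45.69455119]
 floor z 38.42325373108557
  z 0.11 73 x [530. 547. 549.] y [-27. -14. -12.]
  z 0.14 63 x [539. 548. 549.] y [-29. -19.  -7.]
  z 0.17 145 x [528. 545. 549.] y [-30. -16.  -5.]
  z 0.2 98 x [531. 548. 550.] y [-34. -18. -16.]
  z 0.23 130 x [531. 548. 551.] y [-35. -20. -17.]
  z 0.26 145 x [531. 548. 551.] y [-37. -22. -18.]
  z 0.29 218 x [529. 544. 550.] y [-39. -27. -20.]
 lower handle dir deg 87.921745 0.54419285 0.1982956 [0.11215777 0.2881658 ]
 rack near B 9491 [[773.0, -435.0, 63.0], [855.0, -269.0, 130.0], [943.0, -152.0, 151.0]]
 jar/tape [[293.0, -365.0, 24.0], [345.0, -314.0, 87.0]] [[666.0, -154.0, 13.0], [748.0, -61.0, 26.0]]
```

```bash
cat >> h.py <<'E'
def to(p,yaw=None,o=None):
    """shift in tool axes (tool pointing down) from the present pose to world p, and turn about tool z to yaw"""
    from scipy.spatial.transform import Rotation as Ro
    o=o or ctrl.get_obs(); R=Ro.from_euler('xyz',o['orientation'],degrees=True).as_matrix()
    d=R.T@(np.array(p)-o['tool_pos']); t=0 if yaw is None else -(yaw-o['orientation'][2])
    print('shift',np.round(d,4),'turn',round((t+180)%360-180,2),'len',round(np.linalg.norm(d),3))
E
python3 - <<'E'
from h import *
a=np.array([.152,.658]);b=np.array([.538,.06])
for f in('top0','scene0'):
    w=cloud(load(f)).reshape(-1,3); w=w[np.isfinite(w[:,0])]
    t=np.clip((w[:,:2]-a)@(b-a)/((b-a)@(b-a)),0,1); d=np.linalg.norm(w[:,:2]-a-t[:,None]*(b-a),axis=1)
    m=d<.12
    for lo in np.arange(0,1,.1):
        k=m&(t>=lo)&(t<lo+.1)
        print(round(lo,1),k.sum(),np.round(np.percentile(w[k,2],99.5),3) if k.sum() else None,end=' | ')
    print()
to([.538,.06,.285],-90)
E
```

```text
0.0 2764 0.134 | 0.1 4166 0.134 | 0.2 2379 0.122 | 0.3 2222 0.037 | 0.4 2216 0.035 | 0.5 2195 0.035 | 0.6 2144 0.006 | 0.7 2146 0.038 | 0.8 2110 0.037 | 0.9 2078 0.046 | 
0.0 192 0.133 | 0.1 3828 0.132 | 0.2 2015 0.121 | 0.3 2070 0.036 | 0.4 2086 0.036 | 0.5 2209 0.036 | 0.6 2141 0.003 | 0.7 2031 0.036 | 0.8 2204 0.037 | 0.9 2295 0.046 | 
shift [ 0.5108  0.4952 -0.0335] turn 77.0 len 0.712
```

Path clear.

Careful with the scale: shifts go in shares of 0.6 m and turns go in shares of 90 degrees. That gives: 0.51 m / 0.6 = 0.85, 0.495 m / 0.6 = 0.825, 77 degrees / 90 = 0.8556.

```bash
python3 drive.py '[[[0,0,-0.0558],0.1111,0.0],[[0.1,0.1,-0.0558],0.2222,0.0],[[0.85,0.825,-0.0558],0.8556,0.0],[[0.85,0.825,-0.0558],0.8556,0.0],[[0.85,0.825,-0.0558],0.8556,0.0],[[0.85,0.825,-0.0558],0.8556,0.0],[[0.85,0.825,-0.0558],0.8556,0.0],[[0.85,0.825,-0.0558],0.8556,0.0]]'; python3 -c "
from h import *
to([.538,.06,.285],-90)"
```

```text
clock: 1.1
tool_pos: [0.3894, 0.2881, 0.2851]
orientation: [-180.0, 0.0, -90.2]
force: [1.1, -0.0, -0.2]
opening: 0.013
gripper_force: 0.0
shift [ 0.2276 -0.1494  0.    ] turn -0.18 len 0.272
```

To row units: 0.228 m / 0.6 = 0.38, -0.149 m / 0.6 = -0.2483.

```bash
python3 drive.py '[[[0.38,-0.2483,0],0,0.0],[[0.38,-0.2483,0],0,0.0],[[0.38,-0.2483,0],0,0.0],[[0.38,-0.2483,0],0,0.0],[[0.38,-0.2483,0],0,0.0],[[0.38,-0.2483,0],0,0.0],[[0.38,-0.2483,0],0,0.0]]'; python3 -c "
from h import *
to([.538,-.08,.285],-90)"
```

```text
clock: 1.98
tool_pos: [0.5375, 0.0623, 0.2848]
orientation: [180.0, -0.0, -90.0]
force: [0.4, 0.7, -0.3]
opening: 0.0006
gripper_force: 0.0
shift [ 0.1423 -0.0006 -0.0002] turn -0.01 len 0.142
```

To row units: 0.142 m / 0.6 = 0.2367, 0.135 m / 0.6 = 0.225.

```bash
python3 drive.py '[[[0.0583,0,0],0,0.0],[[0.0917,0,0],0,0.0],[[0.125,0,0],0,0.0],[[0.15,0,0],0,0.0],[[0.175,0,0],0,0.0],[[0.2,0,0],0,0.0],[[0.225,0,0],0,0.0],[[0.2367,0,0],0,0.0]]'
```

```text
clock: 2.98
tool_pos: [0.5379, -0.0811, 0.2851]
orientation: [180.0, -0.0, -90.0]
force: [-0.8, 1.1, -0.0]
opening: 0.0005
gripper_force: 0.6
```

To row units: 0.18 m / 0.6 = 0.3, 0.15 m / 0.6 = 0.25, 22.5 degrees / 90 = 0.25.

```bash
python3 drive.py '[[[-0.05,0,0],0,0.0],[[-0.05,0,-0.1],0,0.0],[[-0.0333,0,-0.1833],0,0.03],[[0.0667,-0.0333,-0.1833],0.0556,0.05],[[0.1667,-0.0833,-0.1833],0.1667,0.07],[[0.25,-0.125,-0.1667],0.25,0.07],[[0.3,-0.145,-0.1],0.25,0.07],[[0.3,-0.145,-0.05],0.25,0.07]]'; python3 - <<'E'
from h import *
for n in('scene','top'): snap(n,n+'1')
for f in('top1','scene1'):
    w=cloud(load(f)).reshape(-1,3); w=w[np.isfinite(w[:,0])]
    for lo in np.arange(.11,.32,.03):
        t=w[(abs(w[:,0]-.54)<.03)&(abs(w[:,1]+.06)<.12)&(w[:,2]>=lo)&(w[:,2]<lo+.03)]
        if len(t)>3: print(f,'z',round(lo,2),len(t),'z50',np.round(np.median(t[:,2]),3),'y',np.round(np.percentile(t[:,1],[5,50,95])*1000))
to([.625,-.261,.15],-112.5)
E
```

```text
clock: 3.98
tool_pos: [0.6248, -0.2628, 0.3119]
orientation: [179.8, -0.1, -112.7]
force: [0.1, -0.2, 0.0]
opening: 0.0549
gripper_force: 0.0
top1 z 0.11 20 z50 0.134 y [-40. -37. -24.]
top1 z 0.14 8 z50 0.142 y [-41. -40. -38.]
scene1 z 0.11 124 z50 0.125 y [-46. -33. -24.]
scene1 z 0.14 96 z50 0.153 y [-61. -43. -38.]
scene1 z 0.17 191 z50 0.179 y [-73. -58. -41.]
scene1 z 0.2 169 z50 0.215 y [-89. -74. -66.]
scene1 z 0.23 196 z50 0.245 y [-102.  -88.  -79.]
scene1 z 0.26 223 z50 0.276 y [-120. -103.  -93.]
scene1 z 0.29 76 z50 0.293 y [-122. -112. -106.]
shift [-0.0005 -0.0029  0.1604] turn -0.09 len 0.16
```

View pics/scene1.png

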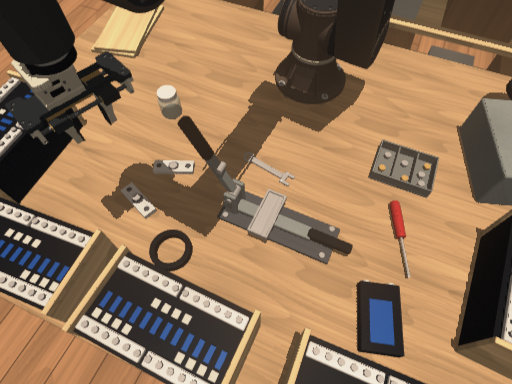

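The handle now leans back at about 2.0 rad with its tip near (185,122), and the gripper hangs above the proud bar at upper left. Next I'll descend and grasp the bar with the tips 9 mm above the table.

To row units: 0.278 m / 0.6 = 0.4633, 0.27 m / 0.6 = 0.45.

```bash
python3 drive.py '[[[-0.0008,-0.005,0.1],0,0.07],[[-0.0008,-0.005,0.2],0,0.07],[[-0.0008,-0.005,0.3],0,0.07],[[-0.0008,-0.005,0.3667],0,0.07],[[-0.0008,-0.005,0.4167],0,0.07],[[-0.0008,-0.005,0.45],0,0.07],[[-0.0008,-0.005,0.4633],0,0.07],[[-0.0008,-0.005,0.4633],0,0.07]]'
```

```text
clock: 5.08
tool_pos: [0.6286, -0.2607, 0.0379]
orientation: [-180.0, -0.0, -112.5]
force: [-0.0, 0.7, 0.6]
opening: 0.0702
gripper_force: 0.0
```

```bash
python3 drive.py '[[[0,0,0],0,0.03],[[0,0,0],0,0.03],[[0,0,0],0,0.03],[[0,0,0],0,0.03],[[0,0,0],0,0.03],[[0,0,0],0,0.03]]'
```

```text
clock: 5.82
tool_pos: [0.6277, -0.2607, 0.0373]
orientation: [180.0, -0.0, -112.5]
force: [-1.7, 0.6, 3.6]
opening: 0.0357
gripper_force: 30.0
```

To row units: 0.004 m / 0.6 = 0.0067.

```bash
python3 drive.py '[[[0,0,0],0,0.06],[[0,0,0],0,0.06],[[0,0,0.0067],0,0.06],[[0,0,0.0067],0,0.03],[[0,0,0.0067],0,0.03],[[0,0,0.0067],0,0.03],[[0,0,0.0067],0,0.03],[[0,0,0.0067],0,0.03]]'
```

```text
clock: 6.82
tool_pos: [0.6279, -0.2607, 0.033]
orientation: [180.0, 0.0, -112.5]
force: [-0.2, -0.1, -0.6]
opening: 0.0355
gripper_force: 30.0
```

To row units: -0.21 m / 0.6 = -0.35, -0.17 m / 0.6 = -0.2833.

```bash
python3 drive.py '[[[0,0,-0.0167],0,0.03],[[0,0,-0.05],0,0.03],[[0,0,-0.1167],0,0.03],[[0,0,-0.2],0,0.03],[[0,0,-0.2833],0,0.03],[[0,0,-0.35],0,0.03],[[0,0,-0.35],0,0.03]]';  python3 - <<'E'
from h import *
for n in('scene','top'): snap(n,n+'2')
o=ctrl.get_obs(); print(o['tool_pos'],o['opening'],o['gripper_force'])
to([.540,.0705,.30],-1.3)
E
```

```text
clock: 7.7
tool_pos: [0.6294, -0.2612, 0.2481]
orientation: [-179.6, 0.1, -112.5]
force: [1.1, 0.3, -2.8]
opening: 0.0355
gripper_force: 30.0
[ 0.62741863 -0.26036806  0.24321776] 0.03549583483208121 29.9992436170578
shift [-0.2722  0.2074 -0.0566] turn -111.21 len 0.347
```

View pics/scene2.png

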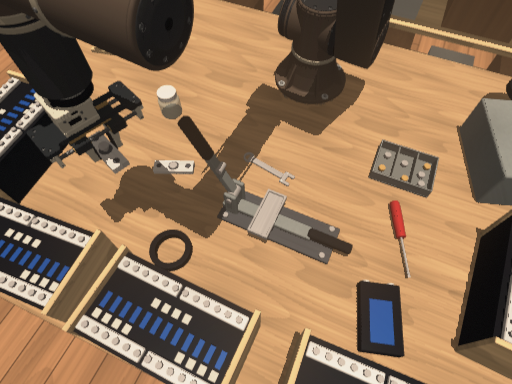

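The bar is held at (108,155), level in the gripper, and the other things look untouched. I'll carry it high over to the press.

To row units: -0.22 m / 0.6 = -0.3667, -0.16 m / 0.6 = -0.2667, -65 degrees / 90 = -0.7222.

```bash
python3 drive.py '[[[0,0,-0.1],0,0.03],[[0,0,-0.2],-0.0556,0.03],[[0,0,-0.2667],-0.1667,0.03],[[-0.0833,0.0583,-0.2667],-0.2778,0.03],[[-0.15,0.1167,-0.2667],-0.3889,0.03],[[-0.2167,0.175,-0.2667],-0.5,0.03],[[-0.3,0.2333,-0.2667],-0.6111,0.03],[[-0.3667,0.2833,-0.2667],-0.7222,0.03]]'; python3 drive.py '[[[0,0,0],-0.1111,0.03],[[0,0,0],-0.2222,0.03],[[0,0,0],-0.3333,0.03],[[0,0,0],-0.4444,0.03],[[0,0,0],-0.5111,0.03],[[0,0,0],-0.5111,0.03]]' ; python3 - <<'E'
from h import *
to([.5385,.0705,.16],-1.3)
E
```

```text
clock: 8.8
tool_pos: [0.5536, 0.0095, 0.4013]
orientation: [179.9, 0.1, -47.1]
force: [1.8, 0.6, -2.5]
opening: 0.0357
gripper_force: 30.0
clock: 9.55
tool_pos: [0.5545, 0.0077, 0.4014]
orientation: [180.0, 0.2, -1.5]
force: [-0.9, -0.1, -1.6]
opening: 0.0356
gripper_force: 30.0
shift [-0.017  -0.0626  0.2414] turn -0.24 len 0.25
```

To row units: 0.275 m / 0.6 = 0.4583, 0.26 m / 0.6 = 0.4333.

```bash
python3 drive.py '[[[-0.0283,-0.1042,0],0,0.03],[[-0.0283,-0.1042,0.0833],0,0.03],[[-0.0283,-0.1042,0.1833],0,0.03],[[-0.0283,-0.1042,0.2833],0,0.03],[[-0.0283,-0.1042,0.3667],0,0.03],[[-0.0283,-0.1042,0.4333],0,0.03],[[-0.0283,-0.1042,0.4583],0,0.03],[[-0.0283,-0.1042,0.4583],0,0.03]]' ; python3 - <<'E'
from h import *
for n in('scene','top'): snap(n,n+'3')
o=ctrl.get_obs(); print(o['tool_pos'],o['orientation'])
a=load('scene3')['frame'][100:270,150:370]; b=load('top3')['frame'][130:270,160:340]
im=np.hstack([cv2.resize(x,(400,310),interpolation=cv2.INTER_CUBIC) for x in(a,b)])
cv2.imwrite('pics/crop3.png',im[:,:,::-1])
E
```

```text
clock: 10.55
tool_pos: [0.5394, 0.0703, 0.1275]
orientation: [179.9, 0.1, -1.6]
force: [-0.4, 0.1, -1.1]
opening: 0.0354
gripper_force: 30.0
[0.54061967 0.07088851 0.12948484] [-1.79969365e+02 -1.10212667e-01 -1.50871261e+00]
```

View pics/crop3.png

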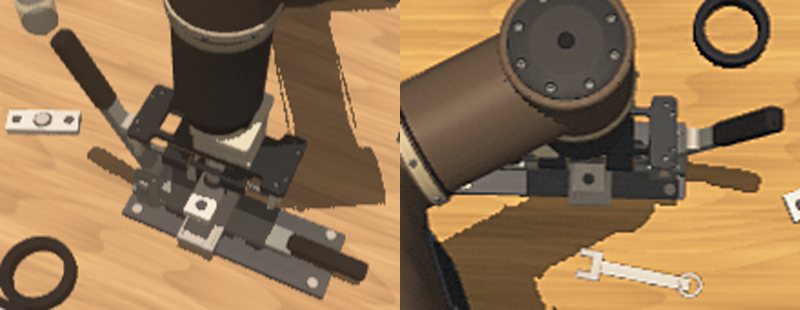

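The bar hangs above the pocket. Its +x end shows in the scene view at crop (203,205) and its -x end in the top view at crop (588,180). I'll compare the ends with the block.

```bash
python3 - <<'E'
from h import *
for f in('top3','scene3'):
    w=cloud(load(f)).reshape(-1,3); w=w[np.isfinite(w[:,0])]
    for nm,z0,z1 in(('bar',.106,.120),('block',.036,.05)):
        t=w[(abs(w[:,0]-.54)<.09)&(abs(w[:,1]-.07)<.035)&(w[:,2]>z0)&(w[:,2]<z1)]
        t=t[(abs(t[:,0]-.54)>.03)]
        for sgn in(-1,1):
            k=t[sgn*(t[:,0]-.54)>0]
            if len(k)>8: print(f,nm,sgn,len(k),'x',np.round(np.percentile(k[:,0],[1,5,95,99])*1000,1),'y',np.round(np.percentile(k[:,1],[2,5,50,95,98])*1000,1),'z',np.round(np.median(k[:,2])*1000,1))
E
```

```text
top3 bar -1 140 x [484.8 485.1 508.3 508.6] y [53.5 53.6 70.4 87.1 87.3] z 111.4
top3 block -1 122 x [476.6 477.1 504.4 509.1] y [46.8 46.9 67.5 96.2 96.4] z 41.4
scene3 bar 1 158 x [570.4 571.5 592.6 593. ] y [52.  52.8 69.5 85.3 86.4] z 109.9
scene3 block 1 269 x [570.5 571.8 602.4 602.9] y [45.1 46.7 70.8 94.8 95.9] z 39.5
```

Bar and pocket are parallel, and the bar needs about +1.3 mm in y and +0.5 mm in x. I'll correct that and lower it.

To row units: 0.05 m / 0.6 = 0.0833, -0.0013 m / 0.6 = -0.0022.

```bash
python3 drive.py '[[[0.0008,-0.0022,0.0167],0,0.03],[[0.0008,-0.0022,0.0417],0,0.03],[[0.0008,-0.0022,0.0583],0,0.03],[[0.0008,-0.0022,0.07],0,0.03],[[0.0008,-0.0022,0.0767],0,0.03],[[0.0008,-0.0022,0.0833],0,0.03],[[0.0008,-0.0022,0.0833],0,0.03]]'; python3 drive.py '[[[0,0,0.0017],0,0.03],[[0,0,0.0033],0,0.03],[[0,0,0.005],0,0.03],[[0,0,0.005],0,0.03]]'
```

```text
clock: 11.52
tool_pos: [0.5401, 0.0718, 0.0779]
orientation: [180.0, 0.0, -1.5]
force: [0.1, -0.7, -2.5]
opening: 0.0353
gripper_force: 30.0
clock: 12.02
tool_pos: [0.5401, 0.0718, 0.075]
orientation: [180.0, 0.0, -1.5]
force: [0.3, -0.2, -2.6]
opening: 0.0357
gripper_force: 30.0
```

To row units: 0.003 m / 0.6 = 0.005, 0.002 m / 0.6 = 0.0033.

```bash
python3 drive.py '[[[0,0,0.0017],0,0.03],[[0,0,0.0033],0,0.03],[[0,0,0.005],0,0.03],[[0,0,0.005],0,0.03]]'; python3 drive.py '[[[0,0,0.0017],0,0.03],[[0,0,0.0017],0,0.03]]'
```

```text
clock: 12.52
tool_pos: [0.5401, 0.0718, 0.0719]
orientation: [180.0, 0.0, -1.5]
force: [-0.2, -0.3, -3.3]
opening: 0.0353
gripper_force: 30.0
clock: 12.78
tool_pos: [0.5402, 0.0718, 0.0716]
orientation: [180.0, -0.0, -1.5]
force: [-2.4, 1.5, 4.4]
opening: 0.0354
gripper_force: 30.0
```

To row units: -0.24 m / 0.6 = -0.4, -0.06 m / 0.6 = -0.1.

```bash
python3 drive.py '[[[0,0,0],0,0.045],[[0,0,0],0,0.055],[[0,0,0],0,0.055],[[0,0,-0.0333],0,0.055],[[0,0,-0.1],0,0.055],[[0,0,-0.2],0,0.055],[[0,0,-0.3],0,0.055],[[0,0,-0.4],0,0.055]]'; python3 drive.py '[[[0,0,-0.1],0,0.0],[[-0.0833,0.0833,-0.15],0.1111,0.0],[[-0.1333,0.1833,-0.15],0.2222,0.0],[[-0.1667,0.2833,-0.15],0.3333,0.0],[[-0.1667,0.3833,-0.15],0.4444,0.0],[[-0.1667,0.4833,-0.15],0.5556,0.0],[[-0.1667,0.5667,-0.15],0.6667,0.0],[[-0.1667,0.5667,-0.15],0.7778,0.0]]'; python3 - <<'E'
from h import *
for n in('scene','top'): snap(n,n+'4')
o=ctrl.get_obs(); print(o['tool_pos'],o['orientation'])
for f in('top4','scene4'):
    w=cloud(load(f)).reshape(-1,3); w=w[np.isfinite(w[:,0])]
    for nm,z0,z1 in(('bar',.0505,.062),('head',.063,.075),('rim',.041,.048)):
        k=w[(abs(w[:,0]-.54)<.08)&(abs(w[:,1]-.07)<.035)&(w[:,2]>z0)&(w[:,2]<z1)]
        if len(k)>5: r=cv2.minAreaRect((k[:,:2]*1000).astype(np.float32)); print(f,nm,len(k),np.round(r[0],1),np.round(r[1],1),np.round(r[2],1),np.round(np.percentile(k[:,2],[5,50,95])*1000,1))
a=load('scene4')['frame'][100:270,150:370]; b=load('top4')['frame'][130:270,160:340]
im=np.hstack([cv2.resize(x,(400,310),interpolation=cv2.INTER_CUBIC) for x in(a,b)])
cv2.imwrite('pics/crop4.png',im[:,:,::-1])
E
```

```text
clock: 13.78
tool_pos: [0.5398, 0.0717, 0.3132]
orientation: [-180.0, -0.0, -1.5]
force: [1.4, 0.7, -0.3]
opening: 0.0551
gripper_force: 0.0
clock: 14.78
tool_pos: [0.4302, -0.2692, 0.4001]
orientation: [179.9, 0.0, -72.2]
force: [-0.5, 1.2, -0.3]
opening: 0.0003
gripper_force: 0.0
[ 0.43079042 -0.26666133  0.40054493] [ 1.79954428e+02  3.01557163e-02 -7.17831167e+01]
top4 bar 438 [540.1  70.3] [108.5  35.8] 0.2 [51.3 54.4 57.7]
top4 head 47 [539.1  69.8] [16.8 19.1] 1.8 [64.4 68.2 71.5]
top4 rim 210 [539.8  69.7] [ 51.9 126.6] 88.9 [41.2 43.3 46.8]
scene4 bar 530 [538.2  71.5] [ 36.3 111.6] 88.6 [51.9 54.4 56.6]
scene4 head 58 [539.  72.] [19.6 19.5] 74.0 [65.7 68.5 70.4]
scene4 rim 287 [539.8  71.5] [ 52.5 126.7] 88.3 [41.4 43.4 45.7]
```

View pics/crop4.png

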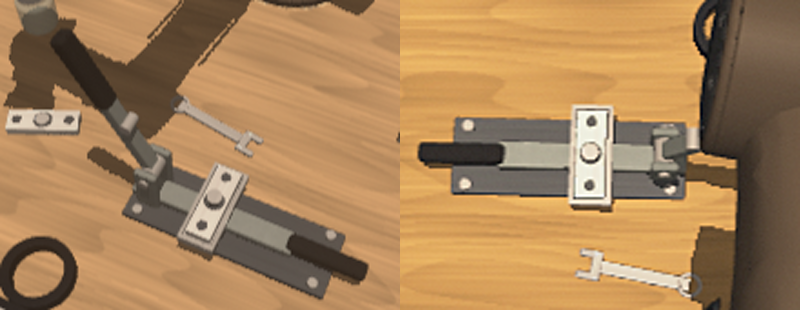

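The bar lies flat in the pocket, stud up and released: bar top 54 mm, head top 68 mm. The handle is at upper left. Next I'll go behind the handle.

```bash
python3 - <<'E'
from h import *
to([.538,-.20,.285],-90)
E
```

```text
shift [-0.0297 -0.1228  0.1155] turn 18.22 len 0.171
```

To row units: -0.123 m / 0.6 = -0.205, 0.1155 m / 0.6 = 0.1925, 18 degrees / 90 = 0.2.

```bash
python3 drive.py '[[[-0.05,-0.1,0],0.1,0],[[-0.05,-0.205,0],0.2,0],[[-0.05,-0.205,0.0833],0.2,0],[[-0.05,-0.205,0.1667],0.2,0],[[-0.05,-0.205,0.1925],0.2,0],[[-0.05,-0.205,0.1925],0.2,0]]'; python3 - <<'E'
from h import *
def P(th,r):
    s=r*np.cos(th)-.011*np.sin(th); z=r*np.sin(th)+.011*np.cos(th)+.08
    return [.538+ s*.0227, s-.0195-.0095, z+.025]
for th,r in((1.57,.18),(1.3,.185),(1.1,.19),(.9,.195),(.7,.2),(.5,.203),(.3,.205),(.2,.205),(.12,.205),(0,.205)): print(th,np.round(P(th,r),3)); 
to([.538,-.04,.285],-90)
E
```

```text
clock: 15.62
tool_pos: [0.5385, -0.1976, 0.286]
orientation: [180.0, -0.0, -89.3]
force: [-0.6, 0.4, 0.7]
opening: 0.0002
gripper_force: 0.0
1.57 [ 0.538 -0.04   0.285]
1.3 [0.539 0.01  0.286]
1.1 [0.54  0.047 0.279]
0.9 [0.541 0.084 0.265]
0.7 [0.541 0.117 0.242]
0.5 [0.542 0.144 0.212]
0.3 [0.542 0.164 0.176]
0.2 [0.543 0.17  0.157]
0.12 [0.543 0.173 0.14 ]
0 [0.543 0.176 0.116]
shift [-0.1576 -0.0013  0.0009] turn 0.67 len 0.158
```

To row units: -0.175 m / 0.6 = -0.2917, -0.158 m / 0.6 = -0.2633.

```bash
python3 drive.py '[[[-0.0583,0,0.0017],0,0],[[-0.1,0,0.0017],0,0],[[-0.1333,0,0.0017],0,0],[[-0.1667,0,0.0017],0,0],[[-0.2,0,0.0017],0,0],[[-0.2333,0,0.0017],0,0],[[-0.2633,0,0.0017],0,0],[[-0.2917,0,0.0017],0,0]]'; python3 drive.py '[[[-0.0267,-0.0017,0],0,0],[[-0.0567,-0.0017,-0.0017],0,0],[[-0.0867,-0.0033,0.0033],0,0],[[-0.1167,-0.0033,0.01],0,0],[[-0.1467,-0.005,0.02],0,0],[[-0.1767,-0.005,0.0333],0,0],[[-0.205,-0.005,0.0517],0,0],[[-0.2317,-0.005,0.0717],0,0]]'
```

```text
clock: 16.62
tool_pos: [0.5376, -0.0222, 0.2863]
orientation: [-179.8, 0.0, -89.5]
force: [0.6, -1.8, 0.9]
opening: 0.0005
gripper_force: 1.0
clock: 17.62
tool_pos: [0.5386, 0.1173, 0.2406]
orientation: [180.0, 0.0, -89.5]
force: [-0.9, -0.6, -0.6]
opening: 0.0001
gripper_force: 0.3
```

To row units: 0.084 m / 0.6 = 0.14, 0.065 m / 0.6 = 0.1083.

```bash
python3 drive.py '[[[-0.0233,0,0.0233],0,0],[[-0.045,-0.0017,0.0483],0,0],[[-0.0633,-0.0017,0.0767],0,0],[[-0.0783,-0.0017,0.1083],0,0],[[-0.0833,-0.0017,0.125],0,0],[[-0.0883,-0.0017,0.14],0,0],[[-0.0883,-0.0017,0.14],0,0]]'; python3 - <<'E'
from h import *
for n in('scene','top'): snap(n,n+'5')
w=cloud(load('scene5')).reshape(-1,3)
for lo in np.arange(0,.26,.03):
    t=w[(abs(w[:,0]-.542)<.016)&(w[:,1]>lo)&(w[:,1]<lo+.03)&(w[:,2]>.07)]
    if len(t)>4: print(round(lo,2),len(t),np.round(np.percentile(t[:,2],[5,50,95]),3))
E
```

```text
clock: 18.5
tool_pos: [0.539, 0.169, 0.157]
orientation: [180.0, -0.0, -89.5]
force: [0.7, 0.1, 0.2]
opening: 0.0005
gripper_force: 0.0
0.0 125 [0.082 0.094 0.098]
0.03 128 [0.088 0.1   0.103]
0.06 155 [0.086 0.105 0.109]
0.09 138 [0.1   0.112 0.463]
0.12 582 [0.222 0.572 0.574]
0.15 485 [0.573 0.574 0.575]
0.18 620 [0.133 0.573 0.575]
0.21 1456 [0.386 0.527 0.57 ]
0.24 474 [0.493 0.517 0.535]
```

View pics/scene5.png

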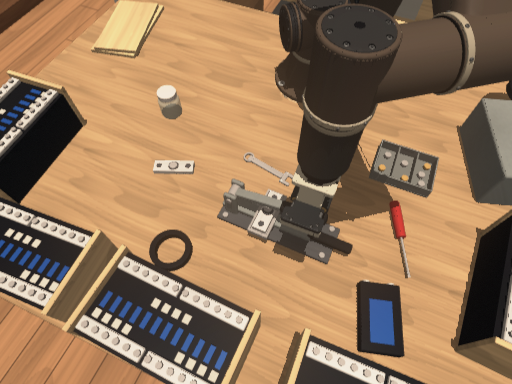

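The handle is nearly down, at about 0.2 rad, with the fingertips on its grip at (325,215). I'll press in small steps.

Careful with the scale: shifts go in shares of 0.6 m and turns go in shares of 90 degrees. That gives: 0.021 m / 0.6 = 0.035, -0.003 m / 0.6 = -0.005.

```bash
python3 drive.py '[[[-0.0017,0,0.0067],0,0],[[-0.0033,0,0.015],0,0],[[-0.005,0,0.0233],0,0],[[-0.005,0,0.03],0,0],[[-0.005,0,0.035],0,0]]'; python3 drive.py '[[[0,0,0.0017],0,0],[[0,0,0.0033],0,0],[[0,0,0.005],0,0],[[0,0,0.0067],0,0]]';python3 drive.py '[[[0,0,0.0017],0,0],[[0,0,0.0033],0,0]]';python3 drive.py '[[[0,0,0.0017],0,0],[[0,0,0.0033],0,0]]'
```

```text
clock: 19.23
tool_pos: [0.5391, 0.172, 0.1362]
orientation: [180.0, -0.0, -89.5]
force: [-0.4, 0.1, 0.2]
opening: 0.0003
gripper_force: 0.0
clock: 19.73
tool_pos: [0.5392, 0.1722, 0.1332]
orientation: [-180.0, 0.0, -89.5]
force: [-4.2, 0.0, 8.0]
opening: 0.0004
gripper_force: 4.1
clock: 19.98
tool_pos: [0.5392, 0.1724, 0.1317]
orientation: [-180.0, 0.0, -89.5]
force: [-6.2, 1.3, 12.9]
opening: 0.0007
gripper_force: 6.3
clock: 20.23
tool_pos: [0.5392, 0.1726, 0.1302]
orientation: [-179.9, 0.1, -89.5]
force: [-9.0, 2.7, 15.2]
opening: 0.0002
gripper_force: 7.9
```

To row units: 0.002 m / 0.6 = 0.0033, 0.001 m / 0.6 = 0.0017.

```bash
for i in 1; do :; done; python3 drive.py '[[[0,0,0.0017],0,0],[[0,0,0.0033],0,0]]'; python3 drive.py '[[[0,0,0.0017],0,0],[[0,0,0.0033],0,0]]'; python3 drive.py '[[[0,0,0.0017],0,0],[[0,0,0.0033],0,0]]'
```

```text
clock: 20.48
tool_pos: [0.5392, 0.1727, 0.1285]
orientation: [-179.9, 0.1, -89.5]
force: [-9.9, 2.7, 16.6]
opening: 0.0006
gripper_force: 8.6
clock: 20.72
tool_pos: [0.5392, 0.173, 0.1265]
orientation: [-179.9, 0.1, -89.5]
force: [-9.0, 3.1, 16.5]
opening: 0.0003
gripper_force: 8.3
clock: 20.98
tool_pos: [0.5392, 0.1732, 0.1242]
orientation: [-179.9, 0.1, -89.5]
force: [-9.0, 4.0, 12.6]
opening: 0.0006
gripper_force: 6.6
```

Past the peak; a little more, until it gives.

To row units: 0.002 m / 0.6 = 0.0033, 0.001 m / 0.6 = 0.0017.

```bash
python3 drive.py '[[[0,0,0.0017],0,0],[[0,0,0.0033],0,0]]'; python3 drive.py '[[[0,0,0.0017],0,0],[[0,0,0.0033],0,0]]'
```

```text
clock: 21.22
tool_pos: [0.5395, 0.1732, 0.1218]
orientation: [-179.9, 0.1, -89.5]
force: [-3.7, 3.8, 7.4]
opening: 0.0002
gripper_force: 3.7
clock: 21.48
tool_pos: [0.5395, 0.1724, 0.1189]
orientation: [-179.9, 0.0, -89.5]
force: [-1.2, 1.0, 0.0]
opening: 0.0007
gripper_force: 0.0
```

To row units: 0.002 m / 0.6 = 0.0033, 0.001 m / 0.6 = 0.0017.

```bash
python3 drive.py '[[[0,0,0.0017],0,0],[[0,0,0.0033],0,0]]'; python3 drive.py '[[[0,0,0.0017],0,0],[[0,0,0.0033],0,0]]'
```

```text
clock: 21.72
tool_pos: [0.539, 0.1718, 0.1162]
orientation: [180.0, -0.0, -89.5]
force: [-1.1, 0.6, -0.0]
opening: 0.0004
gripper_force: 0.1
clock: 21.98
tool_pos: [0.5391, 0.1719, 0.1144]
orientation: [180.0, -0.0, -89.5]
force: [-0.7, -0.5, 0.3]
opening: 0.0004
gripper_force: 0.1
```

To row units: 0.002 m / 0.6 = 0.0033, 0.001 m / 0.6 = 0.0017.

```bash
python3 drive.py '[[[0,0,0.0017],0,0],[[0,0,0.0033],0,0]]'; python3 drive.py '[[[0,0,0.0017],0,0],[[0,0,0.0025],0,0]]'
```

```text
clock: 22.22
tool_pos: [0.5392, 0.1721, 0.1126]
orientation: [180.0, -0.0, -89.5]
force: [-2.1, 0.1, 5.1]
opening: 0.0005
gripper_force: 2.5
clock: 22.48
tool_pos: [0.5392, 0.1721, 0.1121]
orientation: [-180.0, -0.0, -89.5]
force: [-4.8, -1.3, 13.3]
opening: 0.0007
gripper_force: 6.2
```

The handle has bottomed on the flush head with about 13 N at the grip, roughly 30 N at the nose. I'll back off and look.

To row units: -0.23 m / 0.6 = -0.3833, -0.2 m / 0.6 = -0.3333.

```bash
python3 drive.py '[[[0,0,-0.0167],0,0],[[0,0,-0.1],0,0],[[0,0,-0.2],0,0],[[0,0,-0.3],0,0],[[-0.0833,0.0333,-0.3333],0,0],[[-0.1833,0.1,-0.3333],0,0],[[-0.2833,0.1667,-0.3333],0,0],[[-0.3833,0.2,-0.3333],0,0]]'; python3 - <<'E'
from h import *
for n in('scene','top'): snap(n,n+'6')
for f in('top6','scene6'):
    w=cloud(load(f)).reshape(-1,3)
    for lo in np.arange(0,.24,.03):
        t=w[(abs(w[:,0]-.542)<.009)&(w[:,1]>lo)&(w[:,1]<lo+.03)]
        if len(t)>4: print(f,round(lo,2),len(t),np.round(np.percentile(t[:,2],[5,50,95]),3))
    for s in(-1,1):
        t=w[(abs((w[:,0]-.54)*s-.04)<.012)&(abs(w[:,1]-.071)<.015)]; print('bar',s,np.round(np.median(t[:,2]),4))
a=load('scene6')['frame'][100:270,110:370]
cv2.imwrite('pics/crop6.png',cv2.resize(a,(780,510),interpolation=cv2.INTER_CUBIC)[:,:,::-1])
E
```

```text
clock: 23.48
tool_pos: [0.4231, 0.3842, 0.3122]
orientation: [-180.0, 0.1, -89.5]
force: [0.9, 0.5, -0.5]
opening: 0.0007
gripper_force: 0.0
top6 0.0 79 [0.025 0.087 0.091]
top6 0.03 88 [0.048 0.086 0.089]
top6 0.06 77 [0.084 0.086 0.09 ]
top6 0.09 83 [0.026 0.086 0.09 ]
top6 0.12 81 [0.028 0.088 0.09 ]
top6 0.15 88 [0.026 0.086 0.091]
top6 0.18 84 [0.032 0.085 0.089]
top6 0.21 56 [0.03  0.034 0.084]
bar -1 0.0547
bar 1 0.0544
scene6 0.0 178 [0.026 0.081 0.089]
scene6 0.03 159 [0.027 0.084 0.089]
scene6 0.06 150 [0.052 0.085 0.088]
scene6 0.09 187 [0.026 0.079 0.088]
scene6 0.12 178 [0.026 0.085 0.089]
scene6 0.15 172 [0.026 0.085 0.088]
scene6 0.18 162 [0.032 0.085 0.088]
scene6 0.21 100 [0.033 0.035 0.086]
bar -1 0.0543
bar 1 0.0543
```

View pics/crop6.png

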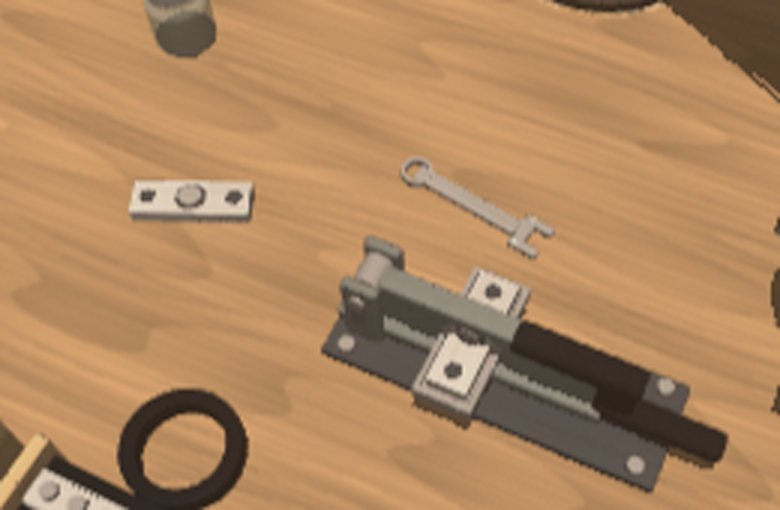

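The handle is down and level over the bar in the pocket, at crop (470,330), at about -0.015 rad, which matches stud home. The other things are where they were, so I'm handing in.

```bash
python3 -c "
from plant import ctrl, job, snapshot
print(job.close_job())"
```

```text
the job is handed in; nothing more can be done
None
```

The job is handed in at about 23.6 s of 64 s: the proud bar lies flat in the press pocket, the handle is down and level, and the force dropped to zero past its peak. The stud head is hidden under the nose, so flush is inferred from the handle angle (about -0.015 rad); I stopped at about 13 N at the grip, and the other things look unmoved.

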